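# Refit the weighing tray of a kitchen scale

### The job

Lift the steel weighing tray off the drying mat by its handle and refit it on the kitchen scale so that all three ball feet are fully home: the red-dot foot down in the red-ringed cone, the yellow-dot foot down in the yellow-edged groove, the blue-dot foot on the blue flat. The seats are not exactly where the scale's pose suggests, so feel for them, and be gentle: the load cell under the seats must never take a hard press or knock (25 N at most). Let go of the tray at the end and leave everything else where it stands.

Things in the scene. Friction and masses are not known exactly. Their poses are not given: they have to be found in the camera images.
- tray: Stainless steel weighing tray, 160 (x) by 140 (y) mm, 0.52 to 0.71 kg, mass centre under its handle. Origin at the middle, level with the undersides of its three polished steel ball feet; z up. Panel 14 to 18 mm, rim top 25 mm above the origin. The balls are 10 mm across, each under a coloured dot on the tray's top. Seated, its x and y lie along the seat plate's.
- handle (a point): Middle of the tray's black handle bar, 59 mm above the tray's origin, same axes. The bar is 60 mm long along the tray's x, 12 mm thick along the tray's y, 14 mm high (52 to 66 mm up), on a post near each end. Grasp from above, fingers closing along the tray's y.
- foot_red (a point): Centre of the ball foot under the red dot (goes into the cone): at x,y,z = (30, 50, 5) mm of the tray. When home, each ball centre is 33.3 mm above the counter; 37 mm while it still rides on the plate's raised part.
- foot_yellow (a point): Centre of the ball foot under the yellow dot (goes into the groove): at x,y,z = (30, -50, 5) mm of the tray.
- foot_blue (a point): Centre of the ball foot under the blue dot (goes onto the flat): at x,y,z = (-60, 0, 5) mm of the tray.
- scale: Kitchen scale, fixed: white base 270 (x) by 220 (y) by 22 mm, display along its -x edge; origin under its middle, z up. On top, an aluminium seat plate 161 by 157 mm carries the seats. The load on them counts all contact forces of the tray, its weight included (6 to 14 N at rest).
- plate_nominal (a point): Where the seated tray's origin would be, (35, 0, 28.3) mm of the scale, axes as the scale. The plate was screwed on by hand through slots: with all its seats it really sits up to 11 mm off in x and in y and turned up to 0.17 rad about the cone. Not measured, different each time; it does not move.
- cone_nominal (a point): Nominal centre of the conical seat (red ring): (65, 50) mm of the scale, on the plate's raised flat top, 32 mm above the counter. Mouth 10 mm wide, sides at 60 degrees: a ball sinks 3.7 mm. It drops in by its own weight within about 4 mm of the axis, then resists side pushes up to 4 to 6 N; else the tray slides at about 1 N (friction about 0.15).
- groove_nominal (a point): Nominal middle of the V groove (yellow edges), (65, -50) mm of the scale, in the raised top. 50 mm long along the plate's y, pointing at the cone, 10 mm wide, sides at 60 degrees; a ball sinks 3.7 mm, within about 4 mm of its middle line.
- flat_nominal (a point): Nominal middle of the flat seat (blue disc), (-25, 0, 28.3) mm of the scale. The flat is the plate's whole lower part, 50 mm to 125 mm towards -x of the line through cone and groove, 157 mm wide, 3.7 mm below the raised part. With all balls home the tray is level.
- mat: Grey-green drying mat, fixed, 290 (x) by 240 (y) by 6 mm, on which the tray stands at the start; origin under its middle.
- tumbler: Green glass tumbler, 60 mm across, 75 mm high, standing on the drying mat beyond the tray. Leave alone.
- spice_jar: Amber spice jar with black lid, 40 mm across, 74 mm high, on the counter beyond the scale. Leave alone.
- soap: Green bottle of washing-up liquid, 64 mm across, 200 mm high. Leave alone.
- mug: Blue mug, 82 mm across, 92 mm high. Leave alone.
- sponge: Yellow and green sponge, 110 by 70 by 35 mm. Leave alone.
- brush: Dish brush, 220 mm long, lying on the counter. Leave alone.
- bowl: White bowl, 140 mm across, 55 mm high. Leave alone.
Not all that is in view belongs to the job. What is shaped like the tray but brown or pink is not meant.

How it is judged:
By the outcome, as a careful person would: the job done as asked, in the order asked, and still so for the second after the job is handed in, with the robot touching nothing.
It also fails if it takes over 72 s, if anything falls off the work surface, if the arm or the gripper's body presses on something with over 40 N, if the wrist force passes 120 N, or if a joint passes its speed limit or range.

### The arm

A 6-joint arm with a two-finger parallel gripper is mounted at the origin on the work surface. World frame = base frame: x ahead of the robot, y to its left, z up, the work surface at z = 0. Lengths are in m, angles in rad, forces in N, time in s.
With the tool pointing down it reaches from about 0.275 to 0.875 m from the base axis. Payload 12.5 kg.
Tool frame: the origin (TCP) lies on the centre line of the jaws, within the pads' length; the fingertips stand r.finger_overhang ahead of it and the grasp point (between the pads) lies 3 mm ahead of it (r.finger_overhang is the distance from the TCP to the fingertips, in m); z points along the fingers, y is the direction in which the jaws open and shut (so a half turn about z gives the same grasp; the last joint's range is limited). The gripper opens to 85 mm and grips with 20 to 120 N. Pads are 22 mm wide; open, the fingers measure 114 mm over their backs; the gripper's body (76 mm by 85 mm) begins 54 mm behind the grasp point. The pads swing forward as they close: fully open they stand 13 mm farther back than shut.
Start: joints at [1.024, 0.351, 1.652, -0, 1.139, -0.085], TCP at [0.245, 0.492, 0.253] pointing down, gripper open.
Joint ranges: [-2.75, 2.75], [-0.79, 2.1], [0.01, 2.65], [-1.57, 4.71], [0.07, 3.14], [-2.87, 2.87]. Speed limits (rad/s): [2.22, 2.22, 2.79, 3.14, 3.14, 3.14].

### API

Orientations are given as a unit quaternion [x, y, z, w].
In Python, from cell import r, optics gives the robot as it stands. The module is installed in compiled form; this text tells all that it offers. Calls block until the motion is done:
- r.move_to(position, orientation): joint-space move of the TCP to a pose.
- r.move_linear(position, rot=None, vel=0.15): straight line of the TCP; rot=None keeps the orientation; vel is the mean speed in m/s.
- r.set_joints(angles): joint-space move.
- r.set_gripper(opening, squeeze=None): opening from 0.0 (shut) to 1.0 (fully open); squeeze is the grip in N (None keeps the last); returns when the fingers have stopped.
- r.sleep(seconds).
- r.inverse_kinematics(position, orientation): joint angles nearest the present ones, or None.
- optics.get_image(name): name is "side" or "top"; returns a dict with "pixels" (384x512x3 uint8, red, green, blue), "depth" (384x512 float32, m along the optical axis (not along the pixel's ray), 0 where there is no reading), "fx", "fy", "cx", "cy" (pixels), "camera_from_world" (4x4, takes a point from world to camera coordinates). Camera axes: x right, y down, z forward; pixel columns grow to the right and rows downward; lengths in m; the calibration is good to about 2 mm. A picture is of the moment at which its call begins.
A pose or a line that the arm cannot do raises r.PlanningError and nothing moves.
- r.hand_in(): hands the job in, once; it reports no verdict.
Readings, each from a call of its own:
- r.current_t(): time.
- r.current_q(): joint angles.
- r.current_qvel(): joint speeds.
- r.current_effort(): joint torques, N m.
- r.current_tool_pos(): TCP position.
- r.current_ee_rot(): TCP orientation.
- r.current_contact_force(): force on the tool from outside, world axes, zero at the start.
- r.current_torque(): the same for the moment, N m.
- r.current_opening(): opening from 0.0 (shut) to 1.0 (fully open).
Only numpy, scipy, OpenCV 4.12 (cv2) and the standard library are available. Lean on these libraries where they do the work, as an engineer would, in place of code of your own. Each camera call takes 0.05 s, during which the arm holds its last target.

## Working session

There is one attempt and no reset: what is moved stays moved. The work goes in short steps, each a Python script; the robot and the scene stay as the last script left them, time stands still between calls to the robot, and variables do not carry over. Pictures are saved under pics/ and viewed, and the job is handed in when it is done.

```bash
mkdir -p pics; ls; cat > h.py <<'E'
import numpy as np, cv2
from cell import r, optics
def save(im,name,scale=1.0,crop=None):
    p=im["pixels"][:,:,::-1]
    if crop: p=p[crop[1]:crop[3],crop[0]:crop[2]]
    if scale!=1: p=cv2.resize(p,None,fx=scale,fy=scale,interpolation=cv2.INTER_CUBIC)
    cv2.imwrite("pics/"+name,p)
def ray(im,u,v):
    T=np.linalg.inv(im["camera_from_world"])
    d=np.array([(u-im["cx"])/im["fx"],(v-im["cy"])/im["fy"],1.0])
    return T[:3,3],T[:3,:3]@d
def onplane(im,u,v,z):
    o,d=ray(im,u,v); return o+d*(z-o[2])/d[2]
def proj(im,p):
    c=im["camera_from_world"]@np.append(p,1); return np.array([im["fx"]*c[0]/c[2]+im["cx"],im["fy"]*c[1]/c[2]+im["cy"]])
def tri(im1,uv1,im2,uv2):
    o1,d1=ray(im1,*uv1);o2,d2=ray(im2,*uv2)
    s=np.linalg.lstsq(np.stack([d1,-d2],1),o2-o1,rcond=None)[0]
    a=o1+s[0]*d1;b=o2+s[1]*d2
    return (a+b)/2,np.linalg.norm(a-b)
E
python3 - <<'E'
from h import *
import pickle
print(r.current_t(),r.current_q(),r.current_tool_pos(),r.current_ee_rot(),r.finger_overhang,r.current_contact_force())
for n in("side","top"):
    im=optics.get_image(n); save(im,n+"0.png",1.5); pickle.dump(im,open(n+"0.pkl","wb"))
    T=np.linalg.inv(im["camera_from_world"]); print(n,T[:3,3],T[:3,2],im["fx"],im["cx"],im["cy"])
E
```

```text
pics
0.0 [ 1.02440168e+00  3.51258150e-01  1.65245458e+00  2.28094417e-05
  1.13911047e+00 -8.45858467e-02] [0.24486049 0.49212791 0.25273482] [ 2.28862624e-01  9.73458536e-01 -5.81690780e-04 -2.00752292e-04] 0.022 [ 0.11714323  0.88931394 -0.51657659]
side [ 0.21072804 -0.96596604  0.76447598] [ 0.21369166  0.78848007 -0.57674523] 393.94945771293044 252.32208428297199 188.6446821114599
top [ 0.25467133 -0.00439962  1.86366074] [ 0.13266821 -0.00797727 -0.9911284 ] 485.9776019855538 247.4045945058652 194.54691072191855
```

View pics/side0.png

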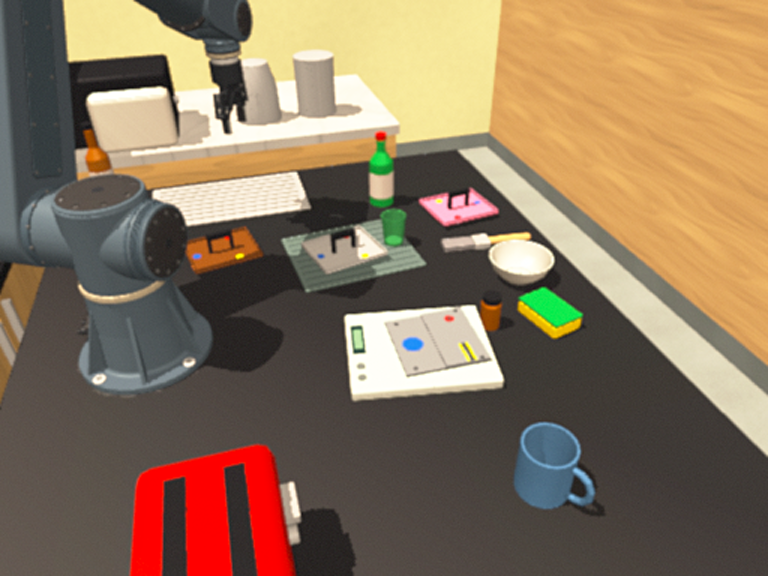

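View pics/top0.png

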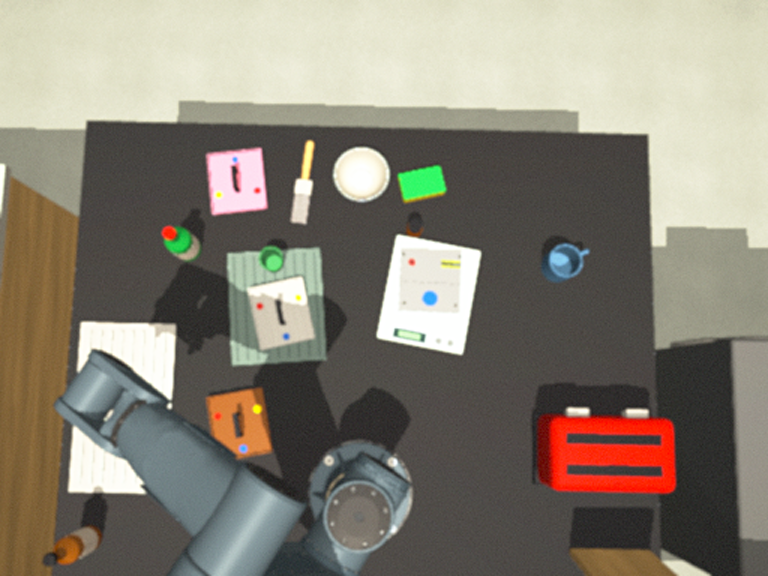

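The side view (768x576) shows the steel tray on the mat at about (343,247) and the scale at (422,350). In the top view the tray is at (281,313) and the scale at (430,295), with the red cone near (411,262), the yellow groove near (451,265) and the blue disc near (430,298). The brown and pink trays are decoys.

```bash
python3 - <<'E'
import pickle
from h import *
t=pickle.load(open("top0.pkl","rb"));s=pickle.load(open("side0.pkl","rb"))
a=cv2.resize(t["pixels"][150:250,145:330,::-1],None,fx=4.3,fy=4.3,interpolation=cv2.INTER_CUBIC); cv2.imwrite("pics/top_c.png",a)
a=cv2.resize(s["pixels"][135:275,180:345,::-1],None,fx=4.2,fy=4.2,interpolation=cv2.INTER_CUBIC); cv2.imwrite("pics/side_c.png",a); print(a.shape)
def blobs(im,box):
    x0,y0,x1,y1=box; hsv=cv2.cvtColor(im["pixels"][y0:y1,x0:x1],cv2.COLOR_RGB2HSV)
    out={}
    for n,lo,hi in(("red",170,8),("yel",24,34),("blu",105,125)):
        h=hsv[...,0]; m=((h>=lo)&(h<=hi)) if lo<hi else ((h>=lo)|(h<=hi))
        m=m&(hsv[...,1]>120)&(hsv[...,2]>90)
        k,l,st,c=cv2.connectedComponentsWithStats(m.astype(np.uint8))
        out[n]=[(int(st[i,4]),np.round(c[i]+[x0,y0],2)) for i in range(1,k) if st[i,4]>=3]
    return out
B={"top tray":(t,(160,180,215,240)),"top scale":(t,(250,155,325,240)),"side tray":(s,(195,148,262,185)),"side scale":(s,(225,200,340,268))}
for k,(im,b) in B.items(): print(k,blobs(im,b))
E
```

```text
(588, 693, 3)
top tray {'red': [(13, array([172.62, 203.62]))], 'yel': [(7, array([198.29, 198.  ]))], 'blu': [(7, array([190.29, 224.  ]))]}
top scale {'red': [(11, array([274.09, 174.36]))], 'yel': [(27, array([299.11, 175.26]))], 'blu': [(3, array([282.33, 200.  ]))]}
side tray {'red': [(4, array([231. , 157.5]))], 'yel': [(11, array([243., 170.]))], 'blu': [(5, array([213.2, 170.4]))]}
side scale {'red': [(18, array([298.94, 211.89]))], 'yel': [(26, array([309.08, 234.15])), (31, array([313.26, 233.45]))], 'blu': [(48, array([275.04, 228.81])), (4, array([273.5 , 228.75]))]}
```

View pics/top_c.png

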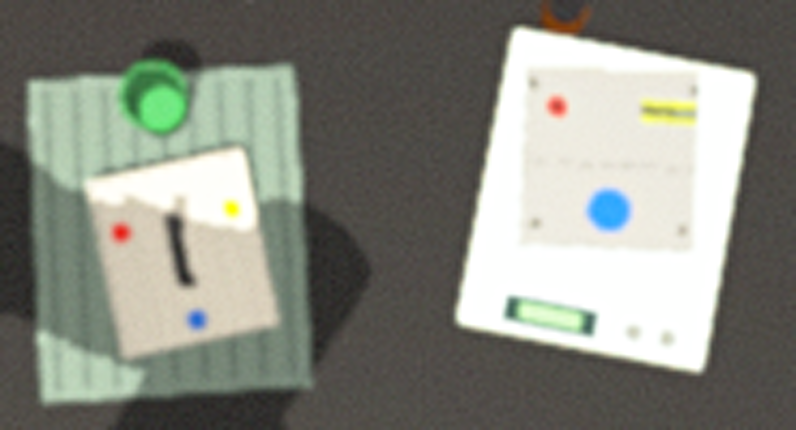

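View pics/side_c.png

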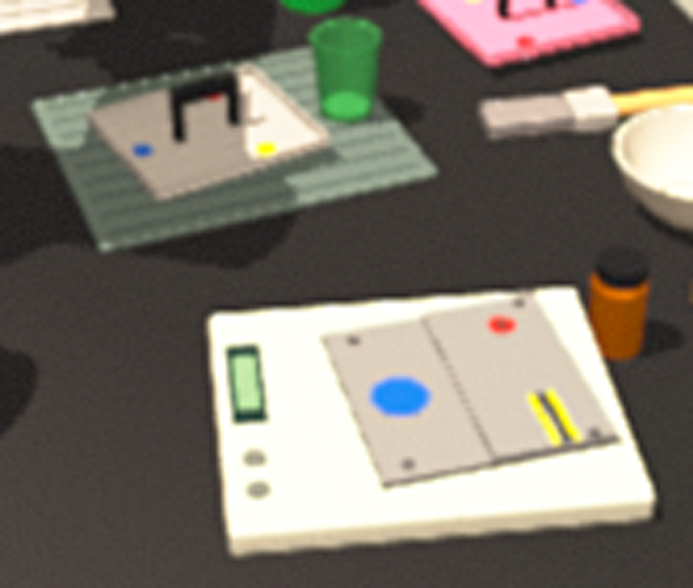

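The crops show the tray dots clearly, though in the side view the red one is partly hidden by the handle. The plate is visibly turned relative to the scale base, so I'll measure the seats directly in both views.

```bash
cat >> h.py <<'E'
def cent(im,c,uv,rad,rady=None):
    "soft colour centroid around uv (sub-pixel)"
    rady=rady or rad
    u,v=int(round(uv[0])),int(round(uv[1]))
    p=im["pixels"].astype(float); y0,y1,x0,x1=v-rady,v+rady+1,u-rad,u+rad+1
    q=p[y0:y1,x0:x1]; R,G,B=q[...,0],q[...,1],q[...,2]
    w={"red":R-np.maximum(G,B),"yel":np.minimum(R,G)-B,"blu":B-R}[c]
    b=np.median(np.r_[w[0],w[-1],w[:,0],w[:,-1]]); w=w-b
    w=np.where(w>0.2*w.max(),w,0)
    yy,xx=np.mgrid[y0:y1,x0:x1]
    return np.array([(w*xx).sum(),(w*yy).sum()])/w.sum()
def frame(red,yel,blu):
    "least-squares 2D fit of tray feet layout -> origin,yaw,residuals"
    M=np.array([[.03,.05],[.03,-.05],[-.06,0]]);P=np.array([red[:2],yel[:2],blu[:2]])
    mc,pc=M.mean(0),P.mean(0);A=M-mc;Bq=P-pc
    th=np.arctan2((A[:,0]*Bq[:,1]-A[:,1]*Bq[:,0]).sum(),(A*Bq).sum())
    R=np.array([[np.cos(th),-np.sin(th)],[np.sin(th),np.cos(th)]])
    return pc-R@mc,th,np.round((P-((R@A.T).T+pc))*1000,1)
E
python3 - <<'E'
import pickle
from h import *
np.set_printoptions(precision=4,suppress=True)
t=pickle.load(open("top0.pkl","rb"));s=pickle.load(open("side0.pkl","rb"))
G={"tray":dict(red=((172.6,203.6),(231,157.5),5,2),yel=((198.3,198),(243,170),5,4),blu=((190.3,224),(213.2,170.4),5,4)),
 "plate":dict(red=((274,174.4),(299,211.9),6,5),yel=((300.5,176.3),(311.2,233.8),9,9),blu=((286.5,198.7),(275,228.8),8,8))}
for k,z in(("tray",{"red":.024,"yel":.024,"blu":.024}),("plate",{"red":.032,"yel":.032,"blu":.0283})):
    rt,rs,r3={},{},{}
    for c,(a,b,ra,rb) in G[k].items():
        ca=cent(t,c,a,ra);cb=cent(s,c,b,rb)
        rt[c]=onplane(t,*ca,z[c]);rs[c]=onplane(s,*cb,z[c]);r3[c],g=tri(t,ca,s,cb)
        print(k,c,ca,cb,"top",rt[c],"side",rs[c],"tri",r3[c],"gap %.4f"%g)
    for n,d in(("top",rt),("side",rs),("tri",r3)): print("  ",n,*frame(d["red"],d["yel"],d["blu"]))
E
```

```text
tray red [172.7537 203.7172] [230.8048 157.7447] top [0.4587 0.2638 0.024 ] side [0.4632 0.2589 0.024 ] tri [0.4616 0.2639 0.021 ] gap 0.0051
tray yel [198.4379 198.0939] [242.9228 170.0531] top [0.4827 0.1671 0.024 ] side [0.4844 0.1644 0.024 ] tri [0.4839 0.1671 0.0223] gap 0.0021
tray blu [190.2339 223.8845] [213.5391 170.303 ] top [0.3836 0.1945 0.024 ] side [0.3857 0.1934 0.024 ] tri [0.3847 0.1944 0.0234] gap 0.0022
   top [0.4417 0.2085] 0.23931047703259634 [[-0.2 -0.3]
 [ 0.   0.1]
 [ 0.2  0.2]]
   side [0.4444 0.2056] 0.2121353849910895 [[-0.  -1.9]
 [ 0.1  1.4]
 [-0.1  0.5]]
   tri [0.4434 0.2085] 0.23091463003008772 [[ 0.4 -0.1]
 [-0.1  0.4]
 [-0.3 -0.3]]
plate red [274.1177 174.312 ] [298.9688 211.9625] top [ 0.5805 -0.1195  0.032 ] side [ 0.5817 -0.1207  0.032 ] tri [ 0.5813 -0.1198  0.0312] gap 0.0014
plate yel [299.8331 175.5497] [311.4065 233.8492] top [ 0.5781 -0.2181  0.032 ] side [ 0.5792 -0.221   0.032 ] tri [ 0.5794 -0.2186  0.0297] gap 0.0018
plate blu [286.1772 198.3816] [274.7603 228.9466] top [ 0.4893 -0.1672  0.0283] side [ 0.4903 -0.1682  0.0283] tri [ 0.4899 -0.1674  0.0276] gap 0.0012
   top [ 0.5493 -0.1683] -0.02053261628835736 [[ 0.2 -0.6]
 [-0.1  0.8]
 [-0.  -0.2]]
   side [ 0.5504 -0.17  ] -0.02742958340829398 [[-0.1  0.1]
 [ 0.2 -0.3]
 [-0.1  0.1]]
   tri [ 0.5502 -0.1686] -0.0194848636343124 [[ 0.1 -0.6]
 [ 0.2  0.6]
 [-0.3  0. ]]
```

Tray: origin about (0.443, 0.2075), yaw about 0.235. Plate: about (0.550, -0.169), yaw about -0.022. The two views agree to 1–3 mm, with heights triangulated about 1–2 mm under the text. Next I check the handle and move above it.

```bash
cat >> h.py <<'E'
def quat(th): # tool down, tool x along -(tray x): jaws along tray y
    a=(np.pi+th)/2; return np.array([np.cos(a),np.sin(a),0,0])
E
python3 - <<'E'
import pickle
from h import *
np.set_printoptions(precision=4,suppress=True)
t=pickle.load(open("top0.pkl","rb"));s=pickle.load(open("side0.pkl","rb"))
def dark(im,box,th):
    x0,y0,x1,y1=box; g=im["pixels"][y0:y1,x0:x1].max(2); 
    k,l,st,c=cv2.connectedComponentsWithStats((g<th).astype(np.uint8)); i=1+np.argmax(st[1:,4]); ys,xs=np.where(l==i)
    return np.stack([xs+x0,ys+y0],1),st[i]
pt,st=dark(t,(178,190,196,224),75); print("top bar",pt.mean(0),st,pt[pt[:,1]==pt[:,1].min()].mean(0),pt[pt[:,1]==pt[:,1].max()].mean(0))
ps,st=dark(s,(214,148,242,172),60); print("side",st)
bar=ps[ps[:,1]<ps[:,1].min()+0.0+ (np.abs(0))+6]; print(bar.mean(0))
for c in range(218,240,2):
    col=ps[ps[:,0]==c][:,1]; print(c,(col.min(),col.max()) if len(col) else None,end=' ')
ut=pt.mean(0)
# depth-based height of bar
d=t["depth"]; T=np.linalg.inv(t["camera_from_world"])
def P(u,v):
    z=d[v,u];return (T@np.array([(u-t["cx"])/t["fx"]*z,(v-t["cy"])/t["fy"]*z,z,1]))[:3]
h=np.array([P(u,v) for u,v in pt]); print("\nbar depth z",np.percentile(h[:,2],[10,50,80,95]), h[h[:,2]>.06].mean(0),(h[:,2]>.06).sum())
print("expected bar top px",proj(t,[.443,.2075,.072]),proj(s,[.443,.2075,.065]))
r.set_gripper(0.7,40)
r.move_to([.443,.2075,.20],quat(.235))
print(r.current_t(),r.current_q(),r.current_tool_pos(),r.current_contact_force(),r.current_opening())
for n in("side","top"):
    im=optics.get_image(n);pickle.dump(im,open(n+"1.pkl","wb"))
    save(im,n+"1.png",4.5,(150,100,300,220) if n=="side" else (140,170,270,250))
E
```

```text
top bar [186.15 208.15] [ 7 11  4 15 20] [185. 201.] [188. 215.]
side [ 7  5 15 15 81]
[228.5    155.5806]
218 None 220 None 222 (np.int64(156), np.int64(167)) 224 (np.int64(155), np.int64(158)) 226 (np.int64(154), np.int64(158)) 228 (np.int64(154), np.int64(157)) 230 (np.int64(153), np.int64(156)) 232 (np.int64(153), np.int64(156)) 234 (np.int64(153), np.int64(157)) 236 None 238 None 
bar depth z [0.0658 0.0712 0.0755 0.1695] [0.4283 0.195  0.1717] 18
expected bar top px [185.9669 206.8356] [228.0061 155.7228]
1.8 [ 0.3438  0.3086  1.8596  0.0002  0.973  -1.4618] [0.443  0.208  0.2002] [0.661  0.5805 0.5504] 0.6995985099913582
```

View pics/side1.png

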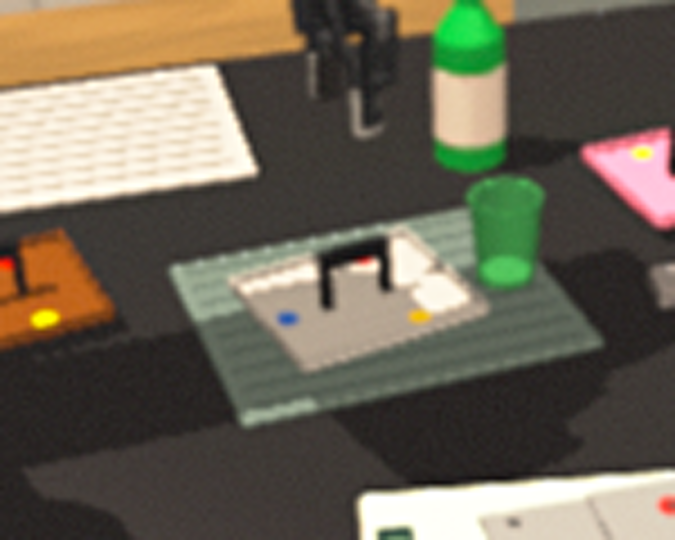

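The side view shows the gripper hanging above the black handle (handle at about (355,268), near finger (365,130)), clear of the tumbler. The predicted and measured bar pixels agree to about 1 px, and the depth puts the bar top at 0.071. Descending and grasping next.

```bash
python3 - <<'E'
import pickle
from h import *
np.set_printoptions(precision=4,suppress=True)
def st(n): print(n,round(r.current_t(),2),r.current_tool_pos(),r.current_contact_force(),r.current_torque(),round(r.current_opening(),3))
r.move_linear([.443,.2075,.10],vel=.12); st("pre")
r.move_linear([.443,.2075,.068],vel=.06); st("down")
r.set_gripper(0.0,45); st("grip")
r.sleep(.2); st("grip")
for n in("side","top"):
    im=optics.get_image(n);pickle.dump(im,open(n+"2.pkl","wb"))
r.move_linear([.443,.2075,.071],vel=.02); r.sleep(.2); st("lift3")
r.move_linear([.443,.2075,.09],vel=.05);r.sleep(.2); st("lift22")
for n in("side","top"):
    im=optics.get_image(n);pickle.dump(im,open(n+"3.pkl","wb"))
    save(im,n+"3.png",5,(180,120,300,220) if n=="side" else (140,170,270,250))
E
```

```text
pre 2.88 [0.4434 0.2077 0.1006] [ 0.2158  0.5051 -0.1525] [ 0.0033 -0.0188  0.0334] 0.695
down 3.57 [0.4431 0.2075 0.0679] [ 0.9133 -0.4071 -0.3764] [-0.0043 -0.0175 -0.0694] 0.697
grip 4.06 [0.4432 0.2075 0.0683] [0.4843 0.0893 4.5404] [-0.0355  0.0597 -0.1093] 0.128
grip 4.26 [0.4432 0.2076 0.0683] [ 0.1052 -0.9981  6.438 ] [-0.0861  0.0882 -0.1591] 0.132
lift3 4.86 [0.4428 0.2074 0.0708] [ 0.1835  0.0391 -6.4389] [-0.0265  0.0059  0.0198] 0.129
lift22 5.59 [0.4428 0.2074 0.0898] [-0.9819 -0.3527 -6.6102] [0.01   0.0186 0.0206] 0.13
```

View pics/side3.png

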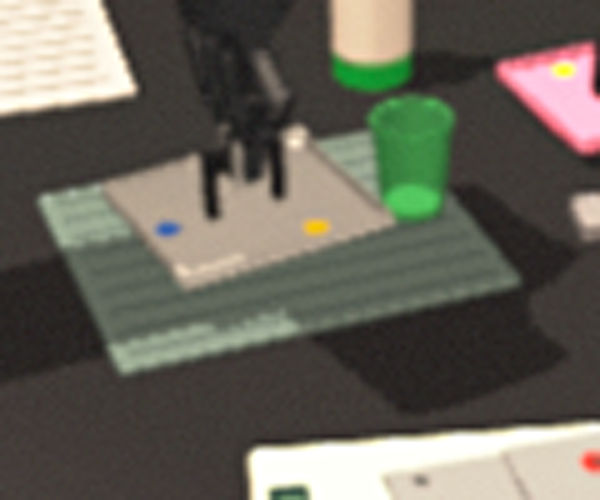

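View pics/top3.png

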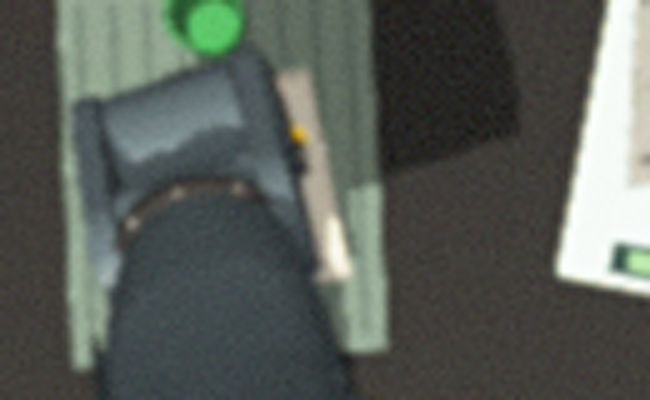

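The tray is lifted, weighs about 6.5 N, is level and clear of the tumbler. In the side view the blue dot is at (167,229), the yellow at (316,227), and the red is hidden behind the finger. The arm blocks the top view. Next I carry the tray to hover above the plate and measure there.

```bash
python3 - <<'E'
import pickle
from h import *
np.set_printoptions(precision=4,suppress=True)
def st(n): print(n,round(r.current_t(),2),r.current_tool_pos(),r.current_ee_rot(),r.current_contact_force(),r.current_torque(),round(r.current_opening(),3))
r.move_linear([.443,.2075,.20],vel=.15)
r.move_linear([.550,-.169,.20],quat(-.022),vel=.2); st("over")
r.move_linear([.550,-.169,.112],vel=.1); r.sleep(.3); st("hover")
for n in("side","top"):
    im=optics.get_image(n);pickle.dump(im,open(n+"4.pkl","wb"))
    save(im,n+"4.png",4.5,(210,170,350,290) if n=="side" else (230,140,340,250))
E
```

```text
over 8.68 [ 0.5499 -0.1683  0.2   ] [ 0.0106  0.9999  0.0001 -0.0001] [-0.1078  0.6295 -6.4425] [ 0.0233 -0.0188  0.0149] 0.133
hover 10.02 [ 0.5501 -0.169   0.1123] [ 0.011   0.9999 -0.0001  0.0003] [-1.3188  0.4928 -5.8587] [-0.0141  0.0316  0.0369] 0.135
```

View pics/side4.png

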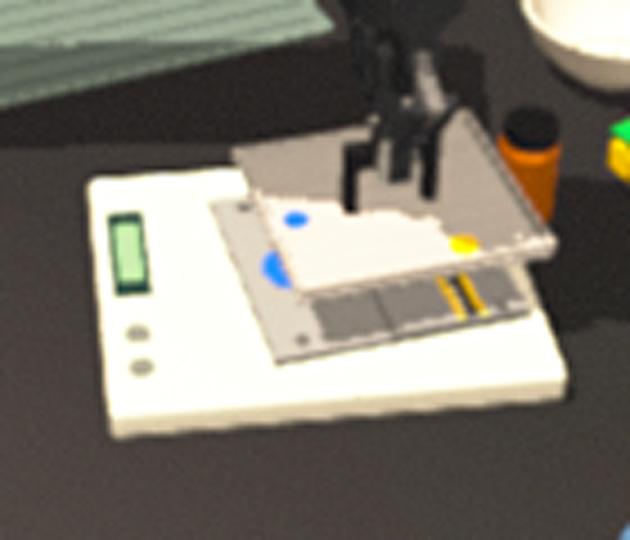

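View pics/top4.png

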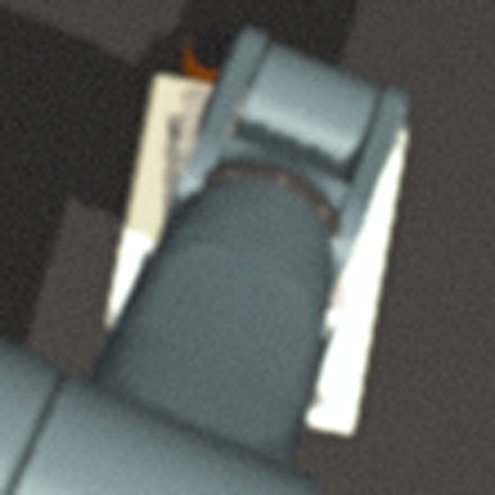

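The side view shows the tray hovering over the plate, with its blue dot at (295,219), its yellow dot at (464,244), and the yellow groove visible just below it. Comparing the dots with the seats in this same camera removes most of the calibration error.

```bash
python3 - <<'E'
import pickle
from h import *
np.set_printoptions(precision=4,suppress=True)
s=pickle.load(open("side4.pkl","rb"));t=pickle.load(open("top0.pkl","rb"));s0=pickle.load(open("side0.pkl","rb"));s3=pickle.load(open("side3.pkl","rb"))
def meas(im,bu,yu,tcp):
    z=tcp[2]-.0623+.018
    cb=cent(im,"blu",bu,4,4); cy=cent(im,"yel",yu,4,3)
    b=onplane(im,*cb,z);y=onplane(im,*cy,z); v=y-b
    th=np.arctan2(v[1],v[0])-np.arctan2(-.05,.09)
    R=np.array([[np.cos(th),-np.sin(th)],[np.sin(th),np.cos(th)]])
    o=((b[:2]-R@[-.06,0])+(y[:2]-R@[.03,-.05]))/2
    print("px",cb,cy,"b",b,"y",y,"len",np.hypot(*v[:2]),"expect",np.hypot(.09,.05),"origin",o,"yaw",th,"o-tcp",o-tcp[:2])
meas(s,(275.6,218.7),(313.1,224.2),np.array([.5501,-.169,.1123]))
meas(s3,(167/5+180,229/5+120),(316/5+180,227/5+120),np.array([.4428,.2074,.0898]))
# jar
for im,u,v,z in((t,413/1.5,223/1.5,.074),(s0,490/1.5,300/1.5,.074)): print("jar",onplane(im,u,v,z))
# groove yellow bands in side4 & side0: end points
print("side0 plate: cone",onplane(s0,298.97,211.96,.032),"groove",onplane(s0,311.41,233.85,.032))
# plate corners screws in side crop
for u,v in((352,340),(520,301),(407,464),(596,432)): print("screw side",onplane(s0,u/4.2+180,v/4.2+135,.03))
for u,v in((533,83),(694,90),(535,222),(683,229)): print("screw top",onplane(t,u/4.3+145,v/4.3+150,.03))
E
```

```text
px [275.3253 218.363 ] [312.5653 223.9711] b [ 0.4908 -0.1696  0.068 ] y [ 0.5796 -0.2216  0.068 ] len 0.10291175329143815 expect 0.10295630140987 origin [ 0.5507 -0.1709] yaw -0.021990376362238773 o-tcp [ 0.0006 -0.0019]
px [213.1249 165.3526] [242.8022 164.9343] b [0.3854 0.1916 0.0455] y [0.4844 0.1636 0.0455] len 0.10284169825820645 expect 0.10295630140987 origin [0.4438 0.2053] yaw 0.2315320507913567 o-tcp [ 0.001  -0.0021]
jar [ 0.6711 -0.1199  0.074 ]
jar [ 0.6574 -0.1407  0.074 ]
side0 plate: cone [ 0.5817 -0.1207  0.032 ] groove [ 0.5792 -0.221   0.032 ]
screw side [ 0.4772 -0.1058  0.03  ]
screw side [ 0.606  -0.0987  0.03  ]
screw side [ 0.4739 -0.2353  0.03  ]
screw side [ 0.6012 -0.2425  0.03  ]
screw top [ 0.5998 -0.0995  0.03  ]
screw top [ 0.5971 -0.2433  0.03  ]
screw top [ 0.475  -0.1035  0.03  ]
screw top [ 0.472  -0.2345  0.03  ]
```

In the same camera, the tray's red foot is 0.9 mm from the cone and its yellow foot is 0.4 mm from the groove line, both well inside the 4 mm capture. I'll apply that small correction, then feel my way down in small steps, watching the force.

```bash
cat >> h.py <<'E'
def force(n=12,dt=.01):
    a=[];m=[]
    for _ in range(n):
        a.append(r.current_contact_force());m.append(r.current_torque());r.sleep(dt)
    return np.mean(a,0),np.mean(m,0)
E
python3 - <<'E'
from h import *
np.set_printoptions(precision=3,suppress=True)
p=np.array([.5498,-.1682,.105]); 
r.move_linear(p,quat(-.0255),vel=.05); r.sleep(.2)
f0,m0=force(25); print("base",f0,m0,r.current_tool_pos())
p[2]=.0975; r.move_linear(p,vel=.02)
while p[2]>.0888:
    f,m=force(10); df=f-f0
    print(round(r.current_t(),1),"cmd %.4f"%p[2],"z %.4f"%np.mean([r.current_tool_pos()[2] for _ in range(3)]),df,m-m0)
    if df[2]>2.0 or np.hypot(*df[:2])>2.5: print("contact stop"); break
    p[2]-=.0004; r.move_linear(p,vel=.005)
print(r.current_t(),p)
E
```

```text
base [-0.048  0.102 -6.117] [ 0.002 -0.011  0.012] [ 0.55  -0.168  0.105]
11.4 cmd 0.0975 z 0.0976 [-0.076  0.062 -0.013] [0.009 0.001 0.002]
11.8 cmd 0.0971 z 0.0971 [-0.051 -0.222  0.179] [0.01  0.009 0.008]
12.1 cmd 0.0967 z 0.0967 [ 0.163 -0.07   0.018] [0.001 0.017 0.003]
12.4 cmd 0.0963 z 0.0963 [ 0.154 -0.074 -0.18 ] [ 0.014  0.003 -0.016]
12.8 cmd 0.0959 z 0.0959 [-0.083 -0.12   0.252] [-0.003  0.019 -0.013]
13.1 cmd 0.0955 z 0.0955 [-0.023 -0.031 -0.061] [-0.014  0.001 -0.019]
13.4 cmd 0.0951 z 0.0951 [ 0.091 -0.101 -0.158] [ 0.001 -0.001 -0.   ]
13.8 cmd 0.0947 z 0.0947 [-0.055 -0.165  0.19 ] [-0.01   0.019 -0.   ]
14.1 cmd 0.0943 z 0.0943 [ 0.029 -0.32   0.011] [-0.006  0.019 -0.017]
14.4 cmd 0.0939 z 0.0939 [-0.072 -0.148 -0.23 ] [ 0.012  0.014 -0.008]
14.8 cmd 0.0935 z 0.0935 [ 0.108  0.031 -0.219] [-0.013  0.     0.002]
15.1 cmd 0.0931 z 0.0931 [ 0.273 -0.018 -0.106] [ 0.002  0.01  -0.025]
15.4 cmd 0.0927 z 0.0927 [ 0.073 -0.195 -0.094] [ 0.009  0.011 -0.018]
15.8 cmd 0.0923 z 0.0923 [-0.213 -0.185 -0.138] [0.021 0.027 0.003]
16.1 cmd 0.0919 z 0.0919 [0.126 0.066 0.035] [ 0.001  0.006 -0.012]
16.4 cmd 0.0915 z 0.0915 [ 0.01  -0.196  0.07 ] [-0.017  0.034 -0.022]
16.8 cmd 0.0911 z 0.0911 [-0.599 -0.745  0.344] [-0.127  0.123 -0.043]
17.1 cmd 0.0907 z 0.0908 [-1.204 -1.201  2.355] [-0.223  0.307 -0.064]
contact stop
17.0917 [ 0.55  -0.168  0.091]
```

First contact came at TCP z 0.0911, against a predicted home height of 0.0906, so the red ball is already down inside the cone. It pushes slightly towards -x,-y. I'll comply with that side force and continue down.

```bash
python3 - <<'E'
from h import *
np.set_printoptions(precision=3,suppress=True)
f0=np.array([-.048,.102,-6.117]);m0=np.array([.002,-.011,.012])
p=np.array([.5498,-.1682,.0907])
for i in range(14):
    f,m=force(12); df=f-f0; 
    print(round(r.current_t(),1),"cmd",p*1000,"pos",np.mean([r.current_tool_pos() for _ in range(4)],0)*1000,df,m-m0)
    if df[2]>6.5: print("loaded"); break
    if df[2]>10: break
    lat=np.hypot(*df[:2])
    if lat>.8: p[:2]+=np.clip(.00025*df[:2],-.0005,.0005)
    elif df[2]<5: p[2]-=.0002
    else: break
    r.move_linear(p,vel=.005)
E
```

```text
17.2 cmd [ 549.8 -168.2   90.7] pos [ 549.802 -168.278   90.775] [-1.559 -1.707  2.444] [-0.227  0.326 -0.055]
17.6 cmd [ 549.41  -168.627   90.7  ] pos [ 549.554 -168.578   90.77 ] [-0.094  0.173  1.847] [ 0.036  0.029 -0.051]
17.9 cmd [ 549.41  -168.627   90.5  ] pos [ 549.58  -168.659   90.666] [0.442 0.711 4.009] [ 0.173 -0.008 -0.037]
18.3 cmd [ 549.521 -168.449   90.5  ] pos [ 549.616 -168.539   90.616] [ 0.196 -0.279  5.376] [ 0.034  0.053 -0.059]
```

Nearly the whole weight (5.4 of 6.1 N) is on the seats, side forces are close to zero, and the height matches home. I'll ease the grip, release, back off and check by camera.

```bash
python3 - <<'E'
import pickle
from h import *
np.set_printoptions(precision=3,suppress=True)
def st(n):
    f,m=force(8);print(n,round(r.current_t(),2),r.current_tool_pos(),f,m,round(r.current_opening(),3))
r.set_gripper(0.0,20); st("soft")
for o in(.15,.2,.3,.6): r.set_gripper(o,20); st(o)
p=r.current_tool_pos().copy()
r.move_linear([.5495,-.1685,.125],vel=.05); st("up")
r.move_linear([.5495,-.1685,.22],vel=.2)
im=optics.get_image("side");pickle.dump(im,open("side5.pkl","wb"));save(im,"side5.png",4.5,(210,170,350,290))
q=np.array(r.current_q());q[0]=.5; r.set_joints(q)
for n in("side","top"):
    im=optics.get_image(n);pickle.dump(im,open(n+"6.pkl","wb"));save(im,n+"6.png",4.5,(210,170,350,290) if n=="side" else (230,140,340,250))
print(r.current_t())
E
```

```text
soft 18.54 [ 0.55  -0.169  0.091] [-0.031 -0.234 -0.033] [-0.013  0.001 -0.029] 0.128
0.15 18.82 [ 0.55  -0.168  0.091] [0.148 0.058 0.008] [-0.002 -0.008 -0.011] 0.153
0.2 19.12 [ 0.55  -0.168  0.09 ] [-0.102 -0.189 -0.315] [-0.004  0.002  0.   ] 0.206
0.3 19.43 [ 0.549 -0.168  0.09 ] [0.078 0.04  0.033] [-0.028  0.002 -0.   ] 0.303
0.6 19.87 [ 0.55  -0.168  0.09 ] [ 0.007 -0.157 -0.04 ] [-0.003  0.031 -0.004] 0.6
up 20.77 [ 0.549 -0.168  0.125] [ 0.036 -0.19   0.043] [ 0.013 -0.007 -0.002] 0.603
23.325
```

View pics/side6.png

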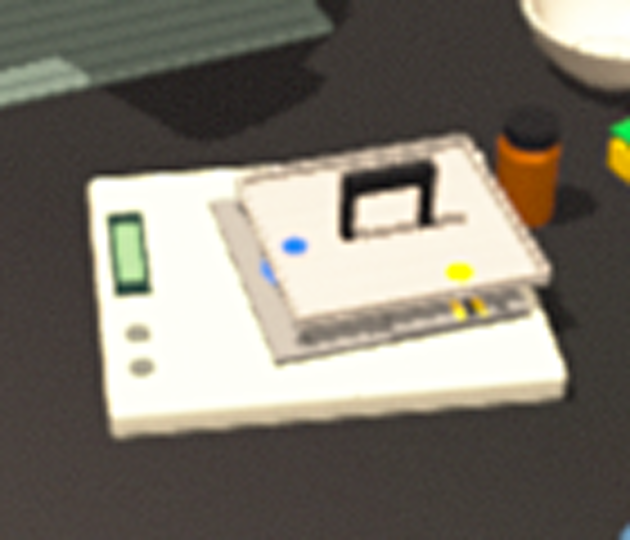

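View pics/top6.png

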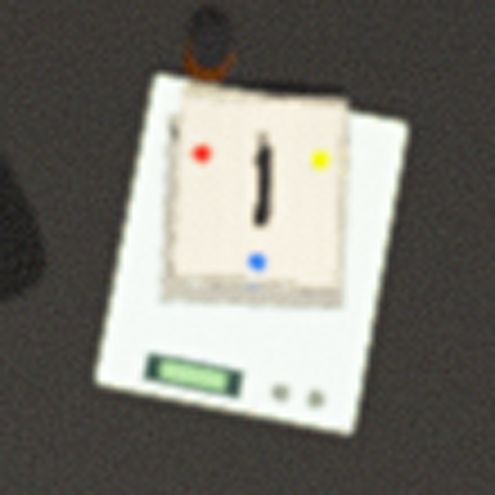

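Both views show the tray free and on the plate: in the top view red is at (202,153), yellow (320,160), blue (257,262); in the side view blue is at (294,245), yellow (459,272), and red is hidden by the handle. Now I check the position and height of each dot against its seat.

```bash
python3 - <<'E'
import pickle
from h import *
np.set_printoptions(precision=4,suppress=True)
t=pickle.load(open("top6.pkl","rb"));s=pickle.load(open("side6.pkl","rb"))
z=.0463
T=lambda u,v:(u/4.5+230,v/4.5+140); S=lambda u,v:(u/4.5+210,v/4.5+170)
ct={c:cent(t,c,T(*p),5,4) for c,p in dict(red=(202,153),yel=(320,160),blu=(257,262)).items()}
ct["blu"]=cent(t,"blu",T(257,262),4,3)
cs={"yel":cent(s,"yel",S(459,272),4,3),"blu":cent(s,"blu",S(294,245),3,3)}
rt={c:onplane(t,*ct[c],z) for c in ct}
print("top",rt,*frame(rt["red"],rt["yel"],rt["blu"]))
for c in cs: print(c,"side",onplane(s,*cs[c],z),"tri",*tri(t,ct[c],s,cs[c]))
b=onplane(s,*cs["blu"],z);y=onplane(s,*cs["yel"],z);v=y-b;th=np.arctan2(v[1],v[0])-np.arctan2(-.05,.09)
R=np.array([[np.cos(th),-np.sin(th)],[np.sin(th),np.cos(th)]])
print("side yaw",th,"origin",((b[:2]-R@[-.06,0])+(y[:2]-R@[.03,-.05]))/2,"len",np.hypot(*v[:2]),"exp .10296")
# depth planarity: panel level?
for n,im in(("top",t),("side",s)):
    Ti=np.linalg.inv(im["camera_from_world"]);vv,uu=np.mgrid[0:384,0:512];d=im["depth"]
    P=np.stack([(uu-im["cx"])/im["fx"]*d,(vv-im["cy"])/im["fy"]*d,d],-1)@Ti[:3,:3].T+Ti[:3,3]
    q=P[(np.abs((P[...,0]-.55))<.065)&(np.abs(P[...,1]+.169)<.055)&(np.abs(P[...,2]-.046)<.012)&(d>0)]
    A=np.c_[q[:,0]-.55,q[:,1]+.169,np.ones(len(q))]
    for _ in range(4):
        k=np.linalg.lstsq(A,q[:,2],rcond=None)[0]; e=np.abs(q[:,2]-A@k); w=e<max(2*np.median(e),.001); A,q=A[w],q[w]
    print(n,"panel z0 %.4f slopes"%k[2],k[:2],len(q))
E
```

```text
top {'red': array([ 0.5805, -0.1194,  0.0463]), 'yel': array([ 0.5777, -0.2201,  0.0463]), 'blu': array([ 0.4893, -0.1675,  0.0463])} [ 0.5492 -0.169 ] -0.026677960188986858 [[ 0.   0.4]
 [-0.1 -0.3]
 [ 0.1 -0.1]]
yel side [ 0.5787 -0.2212  0.0463] tri [ 0.5784 -0.2204  0.0456] 0.0011918054246632928
blu side [ 0.4905 -0.1688  0.0463] tri [ 0.4901 -0.1677  0.0454] 0.0013672226608097062
side yaw -0.028846766901557963 origin [ 0.5503 -0.1704] len 0.10258722059751181 exp .10296
top panel z0 0.0450 slopes [0.0098 0.0137] 528
side panel z0 0.0452 slopes [-0.003   0.0008] 560
```

Every check agrees. The red dot lies within 0.1 mm of the cone, yaw matches the plate to 5 mrad or better, and the panel is level (an unseated foot would tilt it by about 0.04). Handing in.

```bash
python3 - <<'E'
from h import *
a=__import__("pickle").load(open("side0.pkl","rb"))["pixels"]; print(r.current_t(),r.current_contact_force())
print(r.hand_in(),r.current_t())
E
```

```text
23.325 [-0.2406469  -0.80802602 -0.48923641]
the job is handed in; nothing more can be done
the job is handed in; nothing more can be done
```

I lifted the tray off the mat by its handle, lowered it onto the scale, released it and handed in at 23.3 s. My checks indicate all three feet are home.

**Lowering:** I lined the tray's dots up with the seats in the side camera, then lowered it in 0.4 mm and later 0.2 mm steps. First contact was about 0.5 mm above the predicted home height. I shifted the tray about 0.4 mm to relieve a side push of about 2 N. The wrist showed 5.4 of the 6.1 N weight carried by the seats when I let go. The highest force I measured on the seats was well under 25 N.

**Last checks:**

| Check | Result |
|---|---|
| Red dot vs cone (top view) | within 0.1 mm |
| Yellow dot vs groove line (top view) | within about 0.5 mm |
| Tray turn vs plate | -0.027 (top) and -0.029 (side), against -0.021 and -0.027 for the plate |
| Yellow and blue dot heights | 45.6 and 45.4 mm, against 46.3 mm expected; the cameras also read the plate 1–2 mm low |
| Panel tilt | about zero in the side view, up to 0.014 in the noisier top view; an unseated foot would give about 0.04 |

**Not checked or disagreeing:**
- **Red foot height:** I could not measure it directly because the handle hid the red dot from the side camera. It rests on the contact height, the side force and the level panel.
- **Absolute positions:** the two cameras differ by about 1–2 mm, so I compared tray and seats within one camera.

The robot was clear of everything at hand-in. The spice jar stayed in place by eye; I did not re-measure the other things.

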